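# Set the ultrasonic bath's timer and start it

### The arm

A 6-joint arm with a two-finger parallel gripper is mounted at the origin on the work surface. World frame = base frame: x ahead of the robot, y to its left, z up, the work surface at z = 0. Lengths are in m, angles in rad, forces in N, time in s.
With the tool pointing down it reaches from about 0.25 to 0.725 m from the base axis. Payload 9.7 kg.
Tool frame: the origin (TCP) lies at the very end of the fingers, on their centre line; the grasp point (between the pads) lies 19 mm behind it; x points along the fingers, y is the direction in which the jaws open and shut, and the axes are right-handed (so a half turn about x gives the same grasp; the last joint's range is limited). The gripper opens to 85 mm and grips with 20 to 120 N. Pads are 22 mm wide; open, the fingers measure 114 mm over their backs; the gripper's body (76 mm by 85 mm) begins 54 mm behind the grasp point. The pads swing forward as they close: fully open they stand 13 mm farther back than shut.
Start: joints at [-1.131, 0.087, 0.176, 1.66, 0, 1.571], TCP at [0.234, -0.498, 0.231] pointing down, gripper open.
Joint ranges: [-3.13, 3.13], [-0.85, 1.81], [-1.15, 1.24], [-2.2, 2.28], [-1.44, 1.52], [-3.14, 3.14]. Speed limits (rad/s): [2.22, 2.22, 2.57, 3.14, 3.14, 3.14].

### API

Orientations are given as a unit quaternion [w, x, y, z].
In Python, from cell import manip, optics gives the robot as it stands.
- The arm moves only by the tool carry_out, never from a script. Its arguments are lists of equal length, an entry for each row: "hand": the finger opening in mm, from 0 to 85.4; "delta_pos": the shift along the tool's x, y, z in mm, a list of three; "yaw": the turn about the tool's x in degrees. In form: {"hand": [hand, ...], "delta_pos": [[x, y, z], ...], "yaw": [yaw, ...]}. A call has 1 to 10 rows; each row shifts and turns the commanded pose from where the row before left it, along the tool's axes as they then stand; what a row does not reach is not made up. A row lasts 1/8 s, in which the tool goes at most 62.5 mm and 10.7 degrees, less where a joint would pass 70% of its speed; a pose out of reach is approached as far as the arm can. A call with a gripper value outside its range is refused whole. The fingers move at their own pace and stop on an object; "newtons" is the grip in N (left out, the last holds). Time passes only in rows, so rows that do not move let the fingers close. It gives the time, the measured TCP pose, the force and the opening at its end, in the units of the state.
- manip.get_state(): the state, without advancing time (a new reading comes with each control period).
- optics.camera(name): name is "side" or "top"; returns the picture (420x560x3 uint8, red, green, blue); there is no depth.
- optics.camera_model(name): a dict with "fx", "fy", "cx", "cy" (pixels), "pose" (4x4, takes a point from camera to world coordinates). Camera axes: x right, y up, looking along -z (the intrinsics and any distortion apply to the point x, -y, -z); pixel columns grow to the right and rows downward; lengths in m; the calibration is good to about 2 mm. A picture is of the moment at which its call begins. camera_model takes no time and is no camera call.
- manip.hand_in(): hands the job in, once; it reports no verdict.
The state is a dict: "time": time; "joint_pos": joint angles; "qvel": joint speeds; "joint_torque": joint torques, N m; "position": TCP position; "tool_rot": TCP orientation; "contact_force": force on the tool from outside, world axes, zero at the start; "ft_torque": the same for the moment, N m; "grip_width": finger opening in m.
Only numpy, scipy, OpenCV 4.12 (cv2) and the standard library are available. Lean on these libraries where they do the work, as an engineer would, in place of code of your own. Each camera call takes 0.05 s, during which the arm holds its last target. There are 200 camera calls.

### The job

Turn the timer selector on the ultrasonic bath clockwise, pushing its fin with a fingertip and counting the clicks, until it rests at the fifth click from the off stop (the fifth round mark), then press the start button fully down and let it come back up. Only touch the controls, gently: do not slide or lift the bath, leave its lid closed and leave the things around it where they stand.

Things in the scene. Friction and masses are not known exactly. Their poses are not given: they have to be found in the camera images.
- bath: Ultrasonic cleaning bath, loose on rubber feet: white box 270 (x) x 220 (y) x 100 mm high, about 2.6 kg. Origin: centre of its underside; z up. Its flat top, 100 mm up, has a grey control panel along the -x side (115 mm deep, with selector and start button) and the lidded tank on the +x side. Side pushes over about 10 N may slide it.
- selector (a joint): Timer selector angle, rad: 0 at the off stop, grows clockwise seen from above, 3.665 at the far stop. Spring detents give 8 rests every 0.5236 (30 deg): off, clicks 1 to 7; the fifth is 2.618. About 2 to 5 N at the fin's end pushes it out of a rest; past half way it snaps on into the next rest and stays there when let go. It starts at rest at off or click 1, 2 or 3.
- selector_axis (a point): Point on the selector's vertical turning axis, level with the top of its fin, 31 mm above the panel; at x = -75, y = +50 mm in the bath's frame (axes as the bath's). The selector is a black disc 42 mm across, its top 10 mm above the panel, carrying an upright fin (see selector_fin).
- selector_fin (a point): Top of the selector's fin, on its centre line, 30 mm out from the axis. The fin is an upright black blade 9 mm thick, from 12 mm behind the axis to 38 mm in front of it, top 31 mm above the panel; outside the disc its underside is 9 mm above the panel. x of this point points outward along the fin, to the selected mark; z up. A white line tops its long end.
- off_mark (a point): Off mark on the panel, a hollow square 11 mm wide, 45 mm from the selector's axis, 105 deg anticlockwise (from above) from the bath's +x. From it, on the same circle, 7 round black dots of growing size follow clockwise, one every 30 deg; the fifth dot lies 45 deg clockwise of the bath's +x.
- start_button (a joint): Start push button, travel in m: 0 up, 0.006 fully down, pressed downwards. A spring pushes it back; fully down takes about 5 N.
- start_button_top (a point): Centre of the top of the start button: a round white cap 22 mm across, its top 17 mm above the panel, in a round grey housing 34 mm across and 8 mm high, at x = -75, y = -65 mm in the bath's frame, 115 mm from the selector's axis.
- bath_lid: Steel tank lid lying loose on the bath's top, 136 (x) x 190 (y) x 5 mm, 0.35 kg, with a black round knob 28 mm across whose top is 28 mm above the lid's underside. Origin: centre of its underside, at x = +60, y = 0 mm in the bath's frame. To be left alone.
- dispenser: White solvent dispenser with a steel cap, 64 mm across, 92 mm high, loose, beside the bath. Origin: centre of its underside. To be left alone.
- sherd_stand: Small white four-pronged stand for sherds, 52 x 44 x 29 mm, loose, beside the bath. Origin: centre of its underside. To be left alone.
- sherd: Flat grey-brown pottery sherd, about 80 x 48 x 9 mm, loose, beside the bath. Origin: on its underside. To be left alone.

How it is judged:
On the way, in this order (a step that is already met when the one before it is completed fails the run):
1. the selector rests at the fifth click (value of joint selector between 2.48799 and 2.74799 rad and velocity of joint selector between -0.2 and 0.2 rad/s), for 0.3 s.
2. the start button is pressed down with the selector at the fifth click (value of joint start_button above 0.0045 m and value of joint selector between 2.48799 and 2.74799 rad), for 0.02 s.
At the end, for the whole second after the job is handed in: The selector stands at the fifth click (2.618 rad, within 0.13), the start button has been pressed (over 4.5 mm) after that and is up again (under 1.5 mm), the bath is within 20 mm of its start with its lid on it (within 15 mm), and everything is at rest (value of joint selector between 2.48799 and 2.74799 rad and value of joint start_button below 0.0015 m and linear speed of each of dispenser, sherd_stand, sherd, bath, bath_lid below 0.02 m/s and distance of bath from where it was at the start of the episode below 0.02 m and horizontal distance between bath_lid and bath between 0.045 and 0.075 m); the robot touches nothing.
It fails at once if the start button is pressed while the selector is not at the fifth click (value of joint start_button above 0.003 m and not (value of joint selector between 2.35799 and 2.87799 rad)).
It fails at once if the bath is lifted, tipped or slid more than 20 mm (distance of bath from where it was at the start of the episode above 0.02 m or height (world z) of bath above 0.006 m or angle between bath's own z axis and vertical above 0.06 rad).
It fails at once if the bath or its controls are pushed with more than 30 N (contact force between any of the fingers, the arm and bath above 30 N).
It fails at once if the lid is lifted or shifted more than 15 mm (z of bath_lid in the frame of bath above 0.106 m or x of bath_lid in the frame of bath above 0.075 m or x of bath_lid in the frame of bath below 0.045 m or y of bath_lid in the frame of bath above 0.015 m or y of bath_lid in the frame of bath below -0.015 m).
It fails at once if a thing beside the bath is moved more than 15 mm (distance of any of dispenser, sherd_stand, sherd from where it was at the start of the episode above 0.015 m).
It also fails if it takes over 67 s, if anything falls off the work surface, if the arm or the gripper's body presses on something with over 40 N, if the wrist force passes 120 N, or if a joint passes its speed limit or range.

## Working session

There is one attempt and no reset: what is moved stays moved. The work goes in short steps, Python scripts to look and compute and a tool call to move; the robot and the scene stay as the last step left them, time stands still between calls to the robot, and variables do not carry over. Pictures are saved under pics/ and viewed, about 8 in all and at most 12, crops included, and the job is handed in when it is done.

Besides the shell and the picture viewer there is one more tool, called after "Emit:" as a command line: name --pt "numbers of a row" for each row, then --argument value for the rest. carry_out: Moves the arm, as the interface text tells. Its arguments: {"type":"object","properties":{"hand":{"type":"array","items":{"type":"number"}},"delta_pos":{"type":"array","items":{"type":"array","items":{"type":"number"}}},"yaw":{"type":"array","items":{"type":"number"}},"newtons":{"type":"number"}},"required":["hand","delta_pos","yaw"]}

```bash
mkdir -p pics; python3 - <<'E'
from cell import manip, optics
import cv2
for n in("top","side"):
    cv2.imwrite(f"pics/{n}0.png",cv2.cvtColor(optics.camera(n),cv2.COLOR_RGB2BGR))
    m=optics.camera_model(n);print(n,{k:v for k,v in m.items()})
s=manip.get_state();print(s)
E
```

```text
top {'fx': 398.1101612317679, 'fy': 398.1101612317679, 'cx': 278.91463818931646, 'cy': 205.86018023811266, 'pose': array([[-5.40488568e-03,  9.80857106e-01, -1.94653859e-01,
         4.17963497e-01],
       [-9.99985289e-01, -5.21244702e-03,  1.50082036e-03,
         8.34271849e-02],
       [ 4.57467384e-04,  1.94659107e-01,  9.80870849e-01,
         1.07600894e+00],
       [ 0.00000000e+00,  0.00000000e+00,  0.00000000e+00,
         1.00000000e+00]])}
side {'fx': 446.2547687027539, 'fy': 446.2547687027539, 'cx': 280.42982690733413, 'cy': 204.6763676338891, 'pose': array([[-0.99869485,  0.03001368, -0.04132525,  0.57542875],
       [-0.04952127, -0.76705125,  0.6396718 ,  0.77966345],
       [-0.01249968,  0.64088342,  0.76753645,  0.97596555],
       [ 0.        ,  0.        ,  0.        ,  1.        ]])}
{'time': 0.1, 'joint_pos': array([-1.13102038e+00,  8.74144605e-02,  1.75213032e-01,  1.65978307e+00,
       -2.47698081e-06,  1.57080050e+00]), 'qvel': array([ 0.00071904, -0.00181351,  0.00128729,  0.00132159, -0.00264217,
       -0.00012037]), 'joint_torque': array([ 1.49873395e-03, -5.21562016e+01,  4.65652764e+01,  1.61322230e-02,
        4.30232251e-05, -1.81579782e-05]), 'position': array([ 0.23407036, -0.49748721,  0.23064862]), 'tool_rot': array([-0.15382309, -0.6899887 , -0.15464265,  0.69017367]), 'contact_force': array([-0.75572533, -0.36305435, -1.11063507]), 'ft_torque': array([-0.06524048, -0.02057738, -0.05030929]), 'grip_width': 0.08530460323126599}
```

View pics/top0.png

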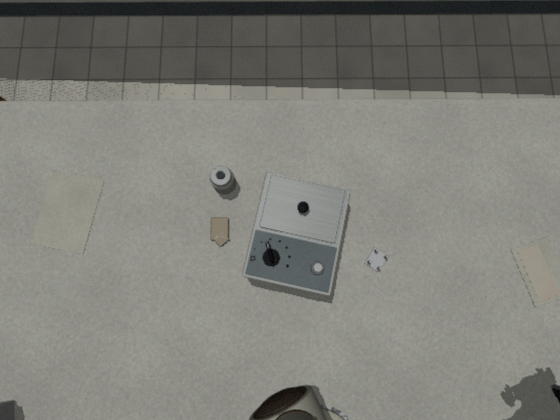

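View pics/side0.png

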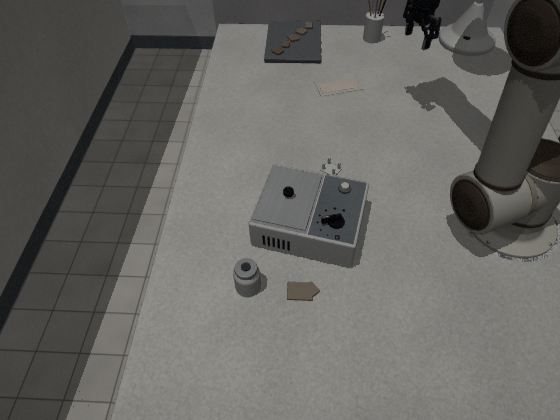

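The top view shows the bath at about (300,235), with the selector at (271,257), the button at (318,268), and the fin pointing up-image near (268,245). Next I'll enlarge the panel in both views.

```bash
python3 - <<'E'
import cv2,numpy as np
t=cv2.imread("pics/top0.png")[225:300,240:340]; s=cv2.imread("pics/side0.png")[170:245,300:375]
f=lambda a,k:cv2.convertScaleAbs(cv2.resize(a,None,fx=k,fy=k,interpolation=cv2.INTER_CUBIC),alpha=1.5)
a=f(t,4.5);b=f(s,4.5)
cv2.imwrite("pics/crop0.png",np.hstack([a,b]));print(a.shape,b.shape)
E
```

```text
(338, 450, 3) (338, 338, 3)
```

View pics/crop0.png

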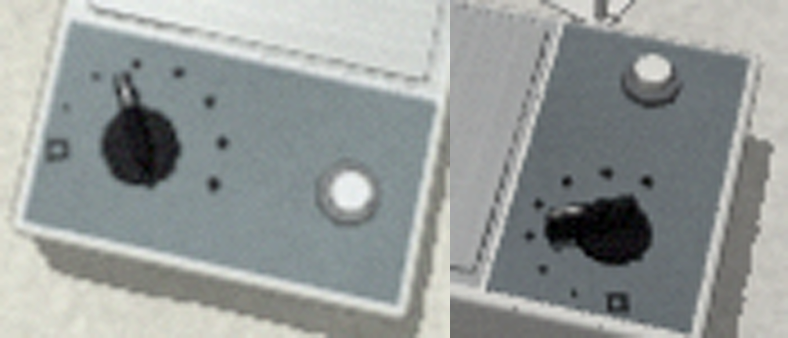

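```bash
cat > h.py <<'E'
import numpy as np
from cell import manip, optics
def ray(n,uv,z):
    m=optics.camera_model(n);P=m["pose"];u,v=uv
    d=P[:3,:3]@np.array([(u-m["cx"])/m["fx"],-(v-m["cy"])/m["fy"],-1.])
    return P[:3,3]+d*(z-P[2,3])/d[2]
def rigid(B,W):
    B=np.array(B)@[1,1j];W=np.array(W)@[1,1j]
    b,w=B.mean(),W.mean();r=np.vdot(B-b,W-w);th=np.angle(r);e=np.exp(1j*th)
    return w-e*b,th,abs(W-w-e*(B-b))
E
python3 - <<'E'
from h import *
mk=[(57,150),(67,107),(96,76),(137,64),(179,72),(210,101),(223,143),(213,184)]
sm=[(168,302),(124,293),(93,269),(80,236),(89,204),(116,181),(157,173),(197,181)]
A=np.deg2rad(105-30*np.arange(8))
B=[(-.075+.045*np.cos(a),.05+.045*np.sin(a)) for a in A]+[(-.075,-.065)]
for n,M,bt,o,tips in(("top",mk,(349,192),(240,225),[(122,78),(126,100)]),("side",sm,(202,67),(300,170),[(113,211),(132,208)])):
    px=lambda p:(o[0]+(p[0]+.5)/4.5-.5,o[1]+(p[1]+.5)/4.5-.5)
    W=[ray(n,px(p),.1)[:2] for p in M]+[ray(n,px(bt),.117)[:2]]
    t,th,res=rigid(B,W);e=np.exp(1j*th)
    print(n,"bath",t,"yaw",np.rad2deg(th),"res mm",(res*1e3).round(1))
    ax=t+e*(-.075+.05j);print(" axis",ax,"button",t+e*(-.075-.065j),W[-1])
    for p in tips:
        f=ray(n,px(p),.131)[:2]@[1,1j]-ax
        print(" fin r",abs(f),"click",(105-np.rad2deg(np.angle(f/e)))/30)
s=manip.get_state()
from scipy.spatial.transform import Rotation as R
print(R.from_quat(s["tool_rot"],scalar_first=True).as_matrix().round(3))
E
```

```text
top bath (0.5463452196646099+0.03708041088467802j) yaw -13.072533693783345 res mm [0.5 0.2 0.1 0.5 0.4 0.3 0.2 0.6 0.9]
 axis (0.4845981006109653+0.10274846467474429j) button (0.45858689699485883-0.009271253618248446j) [ 0.45858234 -0.00838814]
 fin r 0.034709322088601044 click 2.580985777459297
 fin r 0.022943282131813365 click 2.5091607100709528
side bath (0.5457771149769393+0.034951608677085896j) yaw -12.740370234613335 res mm [0.6 0.5 0.2 0.2 0.1 0.5 0.5 0.1 1. ]
 axis (0.4836503352590671+0.10026059153462996j) button (0.4582889821798606-0.01190803941891172j) [ 0.45859184 -0.01097414]
 fin r 0.02988771499283874 click 2.5511778740084643
 fin r 0.019416597722130804 click 2.5120157850333595
[[-0.001  0.426 -0.905]
 [ 0.001 -0.905 -0.426]
 [-1.    -0.001  0.   ]]
```

Two readings put the fin between clicks 2 and 3, so I'll check it again from closer. Now I'll move above the selector with the gripper shut.

Emit:
carry_out --hand '[0, 0, 0, 0, 0, 0, 0, 0, 0, 0]' --pt "2 -31.3 -33.8" --pt "2 -31.3 -33.8" --pt "2 -31.3 -33.8" --pt "2 -31.3 -33.8" --pt "2 -31.3 -33.8" --pt "2 -31.3 -33.8" --pt "2 -31.3 -33.8" --pt "2 -31.3 -33.8" --pt "2 -31.3 -33.8" --pt "2 -31.3 -33.8" --yaw '[0, 0, 0, 0, 0, 0, 0, 0, 0, 0]' --newtons 20

```text
time: 1.35
position: [0.407, -0.069, 0.2111]
tool_rot: [0.154, 0.69, 0.154, -0.69]
contact_force: [1.1, -0.4, -0.1]
grip_width: -0.0002
```

Emit:
carry_out --hand '[0, 0, 0, 0, 0]' --pt "2 -31.3 -33.8" --pt "2 -31.3 -33.8" --pt "2 -31.3 -33.8" --pt "2 -31.3 -33.8" --pt "0 0 0" --yaw '[0, 0, 0, 0, 0]'

```text
time: 1.98
position: [0.476, 0.1026, 0.2022]
tool_rot: [-0.155, -0.689, -0.156, 0.69]
contact_force: [-0.0, 0.3, 0.2]
grip_width: -0.0002
```

```bash
python3 - <<'E'
from h import *
import cv2
ims=[]
for n,(y,x) in(("top",(225,240)),("side",(170,300))):
    i=cv2.cvtColor(optics.camera(n),cv2.COLOR_RGB2BGR);cv2.imwrite(f"pics/{n}1.png",i)
    c=i[y:y+75,x:x+(100 if n=="top" else 75)]
    ims.append(cv2.convertScaleAbs(cv2.resize(c,None,fx=4.5,fy=4.5,interpolation=cv2.INTER_CUBIC),alpha=1.5))
cv2.imwrite("pics/crop1.png",np.hstack(ims))
s=manip.get_state();print(s["time"],s["joint_pos"].round(2),s["position"])
E
```

```text
2.075 [ 0.21 -0.07 -0.04  1.61 -0.    2.91] [0.47545428 0.10037904 0.20282042]
```

View pics/crop1.png

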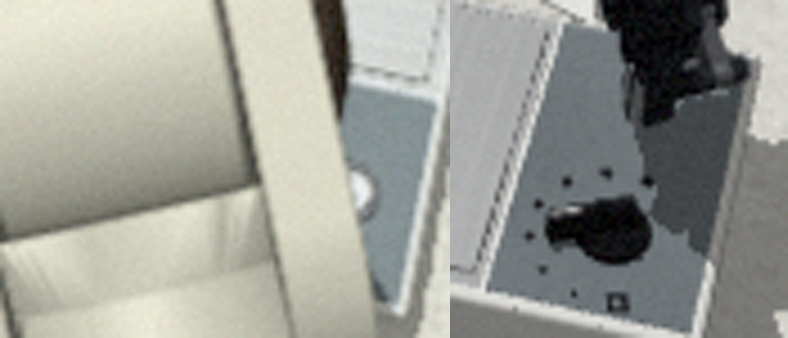

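```bash
python3 - <<'E'
from h import *
def proj(n,p):
    m=optics.camera_model(n);q=m["pose"][:3,:3].T@(p-m["pose"][:3,3])
    return m["cx"]+m["fx"]*q[0]/-q[2],m["cy"]-m["fy"]*q[1]/-q[2]
for n,ax,yaw,o in(("side",(.48365,.10026),-12.74,(300,170)),("top",(.4846,.10275),-13.07,(240,225))):
  for c in(2,2.5,3):
    a=np.deg2rad(yaw+105-30*c)
    for r in(-.012,.015,.038):
        u,v=proj(n,np.array([ax[0]+r*np.cos(a),ax[1]+r*np.sin(a),.131]))
        print(n,c,r,round((u-o[0]+.5)*4.5),round((v-o[1]+.5)*4.5))
E
```

```text
side 2 -0.012 185 193
side 2 0.015 144 212
side 2 0.038 107 229
side 2.5 -0.012 188 197
side 2.5 0.015 140 207
side 2.5 0.038 99 216
side 3 -0.012 189 201
side 3 0.015 139 201
side 3 0.038 96 201
top 2 -0.012 151 162
top 2 0.015 124 118
top 2 0.038 101 81
top 2.5 -0.012 146 164
top 2.5 0.015 131 115
top 2.5 0.038 118 73
top 3 -0.012 140 165
top 3 0.015 138 114
top 3 0.038 137 70
```

Both views agree that the fin is about half way between dots 2 and 3. Pushing it will show its true state. Next I move beside the fin on its anticlockwise side and turn the tool.

Emit:
carry_out --hand '[0, 0, 0, 0, 0, 0, 0, 0, 0, 0]' --pt "0 -30.7 -34.4" --pt "0 0 0" --pt "0 0 0" --pt "0 0 0" --pt "0 0 0" --pt "0 0 0" --pt "0 0 0" --pt "0 0 0" --pt "0 0 0" --pt "0 0 0" --yaw '[0, -10.5, -10.5, -10.5, -10.5, -10.5, -10.5, -10.5, -10.5, -10.5]'

```text
time: 3.32
position: [0.4936, 0.1413, 0.2036]
tool_rot: [0.612, 0.354, 0.612, -0.354]
contact_force: [0.3, -0.7, -0.7]
grip_width: 0.0001
```

Emit:
carry_out --hand '[0, 0, 0]' --pt "20 0 0" --pt "20 0 0" --pt "0 0 0" --yaw '[-2.5, 0, 0]'

```text
time: 3.7
position: [0.493, 0.1414, 0.1623]
tool_rot: [0.618, 0.342, 0.619, -0.343]
contact_force: [-0.9, -0.0, -0.4]
grip_width: 0.0004
```

```bash
cat >> h.py <<'E'
import cv2
from scipy.spatial.transform import Rotation as R
AX=.4841+.1015j; YAW=-12.9
def st():
    s=manip.get_state();M=R.from_quat(s["tool_rot"],scalar_first=True).as_matrix()
    phi=np.angle(M[0,1]+1j*M[1,1],deg=True);p=s["position"][0]+1j*s["position"][1]
    q=(p-AX)/np.exp(1j*np.deg2rad(phi))*1e3
    print("t",s["time"],"tool click",round((105+YAW-phi)/30,2),"r",q.real.round(1),"off",q.imag.round(1),"z",s["position"][2].round(4),"pos",s["position"].round(4),"F",s["contact_force"].round(1),"j",s["joint_pos"].round(2), "tilt",M[:,0].round(3))
def snap(f):
    i=cv2.cvtColor(optics.camera("side"),cv2.COLOR_RGB2BGR);cv2.imwrite("pics/full_"+f,i)
    cv2.imwrite("pics/"+f,cv2.convertScaleAbs(cv2.resize(i[150:260,290:400],None,fx=5,fy=5,interpolation=cv2.INTER_CUBIC),alpha=1.5))
E
python3 -c "
from h import *
st();snap('s2.png')"
```

```text
t 3.7 tool click 2.0 r 28.7 off 29.0 z 0.1623 pos [0.493  0.1414 0.1623] F [-0.9 -0.  -0.4] j [ 0.28 -0.01 -0.06  1.53 -0.    1.29] tilt [-0.002 -0.001 -1.   ]
```

View pics/s2.png

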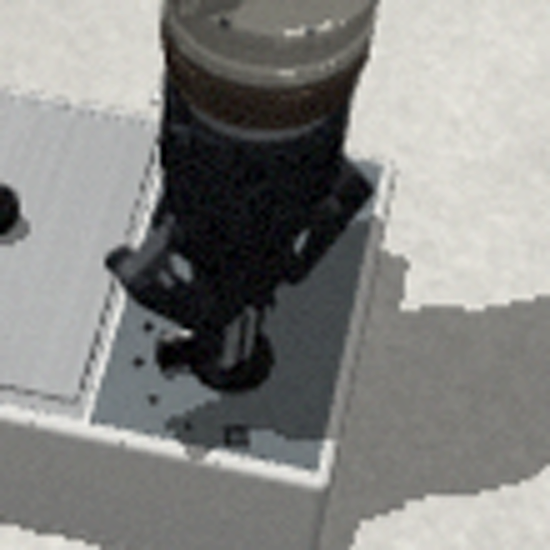

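The side view shows the fingers above and beside the fin, with the tank-side dots clear. I descend, line up with the fin, then close in.

Emit:
carry_out --hand '[0, 0, 0, 0, 0, 0, 0, 0]' --pt "16 0 0" --pt "16 0 0" --pt "14 0 0" --pt "0 2.4 2.7" --pt "0 2.4 2.7" --pt "0 2.4 2.7" --pt "0 0 8" --pt "0 0 0" --yaw '[0, 0, 0, 5, 5, 5, 0, 0]'

```text
time: 4.75
position: [0.5062, 0.1307, 0.1169]
tool_rot: [0.569, 0.419, 0.57, -0.419]
contact_force: [0.0, 0.4, 0.1]
grip_width: 0.0002
```

```bash
python3 -c "
from h import *
st()"
```

```text
t 4.75 tool click 2.49 r 29.8 off 21.3 z 0.1169 pos [0.5062 0.1307 0.1169] F [0.  0.4 0.1] j [ 0.25  0.01 -0.13  1.44 -0.    1.52] tilt [-0. -0. -1.]
```

Emit:
carry_out --hand '[0, 0, 0, 0]' --pt "0 0 2" --pt "0 0 2" --pt "0 0 2" --pt "0 0 0" --yaw '[0, 0, 0, 0]'

```text
time: 5.25
position: [0.5081, 0.1254, 0.1173]
tool_rot: [0.569, 0.42, 0.569, -0.42]
contact_force: [-0.2, -0.0, -0.5]
grip_width: -0.0002
```

Emit:
carry_out --hand '[0, 0, 0]' --pt "0 1.2 2.7" --pt "0 1.2 2.7" --pt "0 0 0" --yaw '[5, 5, 0]'

```text
time: 5.62
position: [0.5118, 0.1208, 0.1173]
tool_rot: [0.53, 0.467, 0.531, -0.468]
contact_force: [-0.7, -0.3, -0.1]
grip_width: -0.0002
```

```bash
python3 -c "
from h import *
st();snap('s3.png')"
```

```text
t 5.625 tool click 2.83 r 29.9 off 15.7 z 0.1173 pos [0.5118 0.1208 0.1173] F [-0.7 -0.3 -0.1] j [ 0.23  0.02 -0.12  1.44  0.    1.68] tilt [-0.  0. -1.]
```

View pics/s3.png

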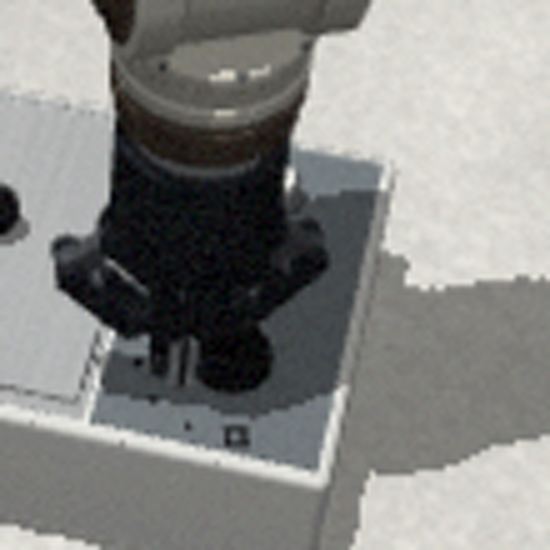

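No contact force yet, and the fingers hide the fin. I continue in small arcs and read the force.

Emit:
carry_out --hand '[0, 0]' --pt "0 1.2 2.7" --pt "0 0 0" --yaw '[5, 0]'

```text
time: 5.92
position: [0.5132, 0.1184, 0.1173]
tool_rot: [0.51, 0.49, 0.51, -0.49]
contact_force: [-0.2, -0.9, -0.6]
grip_width: -0.0002
```

Emit:
carry_out --hand '[0, 0]' --pt "0 1.2 2.7" --pt "0 0 0" --yaw '[5, 0]'

```text
time: 6.18
position: [0.5145, 0.116, 0.1173]
tool_rot: [0.488, 0.511, 0.489, -0.511]
contact_force: [-0.3, 2.0, 0.3]
grip_width: 0.0003
```

Emit:
carry_out --hand '[0, 0]' --pt "0 1.2 2.7" --pt "0 0 0" --yaw '[5, 0]'

```text
time: 6.42
position: [0.5157, 0.1131, 0.1173]
tool_rot: [0.466, 0.532, 0.466, -0.532]
contact_force: [1.4, 1.0, -0.7]
grip_width: -0.0001
```

Emit:
carry_out --hand '[0, 0]' --pt "0 1.2 2.7" --pt "0 0 0" --yaw '[5, 0]'

```text
time: 6.68
position: [0.5164, 0.11, 0.1173]
tool_rot: [-0.442, -0.552, -0.442, 0.552]
contact_force: [0.8, 0.7, -0.2]
grip_width: 0.0001
```

Emit:
carry_out --hand '[0, 0]' --pt "0 1.2 2.7" --pt "0 0 0" --yaw '[5, 0]'

```text
time: 6.92
position: [0.5169, 0.107, 0.1172]
tool_rot: [-0.418, -0.57, -0.418, 0.571]
contact_force: [-0.5, -0.6, 0.2]
grip_width: -0.0002
```

```bash
python3 -c "
from h import *
st()"
```

```text
t 6.925 tool click 3.66 r 29.6 off 15.2 z 0.1172 pos [0.5169 0.107  0.1172] F [-0.5 -0.6  0.2] j [ 0.2   0.02 -0.11  1.44 -0.    2.08] tilt [-0. -0. -1.]
```

Emit:
carry_out --hand '[0, 0, 0, 0, 0, 0]' --pt "0 0 -8" --pt "-30 0 0" --pt "-30 0 0" --pt "-10 0 -50" --pt "0 0 -50" --pt "0 0 0" --yaw '[0, 0, 0, 0, 0, 0]'

```text
time: 7.68
position: [0.5504, 0.2132, 0.1863]
tool_rot: [-0.418, -0.57, -0.418, 0.57]
contact_force: [-0.8, -0.7, -0.7]
grip_width: -0.0002
```

```bash
python3 -c "
from h import *
st();snap('s4.png')
t=cv2.cvtColor(optics.camera('top'),cv2.COLOR_RGB2BGR);cv2.imwrite('pics/t4.png',t)
s=cv2.imread('pics/s4.png')[:,:330];c=cv2.convertScaleAbs(cv2.resize(t[225:300,240:340],None,fx=4.5,fy=4.5,interpolation=cv2.INTER_CUBIC),alpha=1.5)
c=cv2.copyMakeBorder(c,0,550-c.shape[0],0,0,cv2.BORDER_CONSTANT)
cv2.imwrite('pics/c4.png',np.hstack([c,s]))"
```

```text
t 7.675 tool click 3.65 r 29.7 off 126.4 z 0.1863 pos [0.5504 0.2132 0.1863] F [-0.8 -0.7 -0.7] j [0.37 0.17 0.18 1.58 0.   2.25] tilt [-0.001  0.    -1.   ]
```

View pics/c4.png

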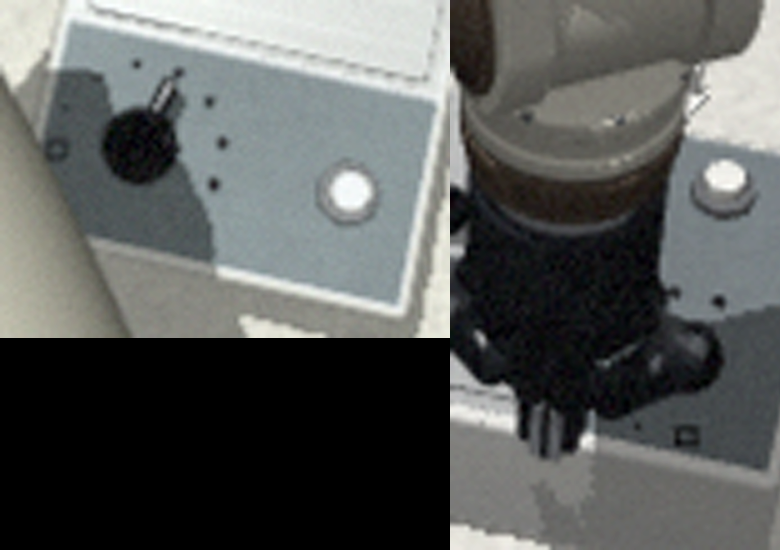

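Top view: the fin's white line runs to (175,80), towards dot 4 at (179,72), so it rests at click 4 and the marks haven't moved. One more click is needed, so I retrace my path and push one detent.

Emit:
carry_out --hand '[0, 0, 0, 0, 0, 0]' --pt "0 0 50" --pt "10 0 50" --pt "30 0 0" --pt "30 0 0" --pt "0 0 8" --pt "0 0 0" --yaw '[0, 0, 0, 0, 0, 0]'

```text
time: 8.52
position: [0.5171, 0.1063, 0.1187]
tool_rot: [0.417, 0.572, 0.416, -0.571]
contact_force: [0.7, 0.4, 0.6]
grip_width: 0.0
```

Emit:
carry_out --hand '[0, 0, 0, 0, 0]' --pt "0 1.2 2.7" --pt "0 1.2 2.7" --pt "0 1.2 2.7" --pt "0 1.2 2.7" --pt "0 0 0" --yaw '[5, 5, 5, 5, 0]'

```text
time: 9.15
position: [0.5176, 0.0955, 0.119]
tool_rot: [0.311, 0.636, 0.311, -0.634]
contact_force: [1.3, 0.2, 1.3]
grip_width: 0.0004
```

Emit:
carry_out --hand '[0, 0]' --pt "0 1.2 2.7" --pt "0 0 0" --yaw '[5, 0]'

```text
time: 9.4
position: [0.5164, 0.0925, 0.1182]
tool_rot: [0.284, 0.648, 0.284, -0.647]
contact_force: [1.1, 1.0, 0.1]
grip_width: -0.0
```

Emit:
carry_out --hand '[0, 0]' --pt "0 1.2 2.7" --pt "0 0 0" --yaw '[5, 0]'

```text
time: 9.65
position: [0.5151, 0.0897, 0.1176]
tool_rot: [0.256, 0.659, 0.255, -0.659]
contact_force: [0.1, 0.2, 0.2]
grip_width: 0.0
```

```bash
python3 -c "
from h import *
st()"
```

```text
t 9.65 tool click 4.66 r 29.6 off 15.0 z 0.1176 pos [0.5151 0.0897 0.1176] F [0.1 0.2 0.2] j [ 0.17  0.01 -0.12  1.44 -0.    2.57] tilt [ 0. -0. -1.]
```

Emit:
carry_out --hand '[0, 0, 0, 0, 0, 0]' --pt "0 0 -8" --pt "-35 0 0" --pt "-35 0 0" --pt "0 -35 -48" --pt "0 -35 -48" --pt "0 0 0" --yaw '[0, 0, 0, 0, 0, 0]'

```text
time: 10.4
position: [0.5454, 0.2152, 0.1862]
tool_rot: [-0.256, -0.659, -0.257, 0.659]
contact_force: [-0.5, -0.7, -0.5]
grip_width: -0.0006
```

```bash
python3 -c "
from h import *
st()
t=cv2.cvtColor(optics.camera('top'),cv2.COLOR_RGB2BGR);cv2.imwrite('pics/t5.png',t)
c=cv2.convertScaleAbs(cv2.resize(t[225:300,240:340],None,fx=4.5,fy=4.5,interpolation=cv2.INTER_CUBIC),alpha=1.5)
cv2.imwrite('pics/c5.png',c)"
```

```text
t 10.4 tool click 4.65 r -42.3 off 122.1 z 0.1862 pos [0.5454 0.2152 0.1862] F [-0.5 -0.7 -0.5] j [0.38 0.16 0.17 1.58 0.   2.77] tilt [-0.001  0.    -1.   ]
```

View pics/c5.png

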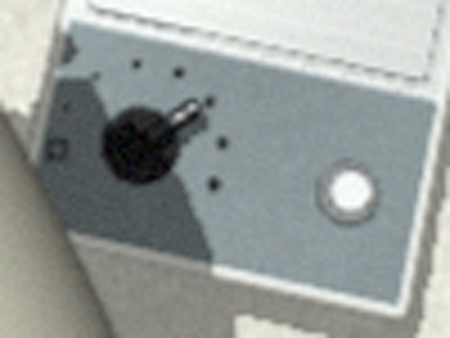

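Picture 8: the fin's white line points at dot 5 (210,101). I'll check its angle numerically.

```bash
python3 - <<'E'
from h import *
for f in("t4","t5","top0"):
    g=cv2.imread(f"pics/{f}.png",0)[225:300,240:340].astype(float)
    pts=[];w=[]
    for v in range(75):
        for u in range(100):
            q=(ray("top",(240+u,225+v),.131)[:2]@[1,1j]-(.4846+.10275j))
            if .016<abs(q)<.036: pts.append(q);w.append(g[v,u])
    pts=np.array(pts);w=np.array(w);a=(105-13.07-np.angle(pts,deg=True))/30
    # dark blade sectors: mean brightness of the black blade by click angle, at 24-34mm
    k=(abs(pts)>.023)
    for lo in np.arange(1.5,6.3,.25):
        m=k&(abs(a-lo)<.2); print(f"{lo:.2f}:{w[m].min():.0f}/{w[m].mean():.0f}",end=" ")
    print(f)
E
```

```text
Traceback (most recent call last):
  File "h.py", line 4, in ray
    m=optics.camera_model(n);P=m["pose"];u,v=uv
ValueError: time passes only in moves, steps and waits
```

```bash
python3 - <<'E'
from h import *
m=optics.camera_model("top");P=m["pose"]
v,u=np.mgrid[225:300:.25,240:340:.25]
d=np.stack([(u-m["cx"])/m["fx"],-(v-m["cy"])/m["fy"],-np.ones_like(u)],-1)@P[:3,:3].T
W=P[:3,3]+d*((.131-P[2,3])/d[...,2:])
q=W[...,0]+1j*W[...,1]-(.4846+.10275j)
a=(105-13.07-np.angle(q,deg=True))/30
for f in("top0","t4","t5"):
    g=cv2.remap(cv2.imread(f"pics/{f}.png",0),u.astype("f4"),v.astype("f4"),cv2.INTER_LINEAR)
    for lo,hi in((.018,.024),(.024,.030),(.030,.036)):
        k=(abs(q)>lo)&(abs(q)<hi)
        print(f,lo,[(round(c,1),int(g[k&(abs(a-c)<.1)].mean())) for c in np.arange({"top0":1.6,"t4":3.2,"t5":4.2}[f],{"top0":3.5,"t4":4.9,"t5":5.9}[f],.2)])
E
```

```text
top0 0.018 [(np.float64(1.6), 85), (np.float64(1.8), 83), (np.float64(2.0), 73), (np.float64(2.2), 54), (np.float64(2.4), 56), (np.float64(2.6), 61), (np.float64(2.8), 44), (np.float64(3.0), 40), (np.float64(3.2), 67), (np.float64(3.4), 79)]
top0 0.024 [(np.float64(1.6), 94), (np.float64(1.8), 94), (np.float64(2.0), 93), (np.float64(2.2), 70), (np.float64(2.4), 70), (np.float64(2.6), 92), (np.float64(2.8), 52), (np.float64(3.0), 64), (np.float64(3.2), 88), (np.float64(3.4), 93)]
top0 0.03 [(np.float64(1.6), 96), (np.float64(1.8), 97), (np.float64(2.0), 95), (np.float64(2.2), 84), (np.float64(2.4), 67), (np.float64(2.6), 68), (np.float64(2.8), 59), (np.float64(3.0), 89), (np.float64(3.2), 93), (np.float64(3.4), 94)]
t4 0.018 [(np.float64(3.2), 87), (np.float64(3.4), 84), (np.float64(3.6), 62), (np.float64(3.8), 60), (np.float64(4.0), 72), (np.float64(4.2), 45), (np.float64(4.4), 27), (np.float64(4.6), 39), (np.float64(4.8), 43)]
t4 0.024 [(np.float64(3.2), 99), (np.float64(3.4), 98), (np.float64(3.6), 81), (np.float64(3.8), 62), (np.float64(4.0), 88), (np.float64(4.2), 48), (np.float6
[... 226 characters left out ...]
63), (np.float64(4.6), 74), (np.float64(4.8), 86)]
t5 0.018 [(np.float64(4.2), 82), (np.float64(4.4), 78), (np.float64(4.6), 61), (np.float64(4.8), 58), (np.float64(5.0), 66), (np.float64(5.2), 42), (np.float64(5.4), 22), (np.float64(5.6), 33), (np.float64(5.8), 38)]
t5 0.024 [(np.float64(4.2), 98), (np.float64(4.4), 97), (np.float64(4.6), 79), (np.float64(4.8), 69), (np.float64(5.0), 93), (np.float64(5.2), 50), (np.float64(5.4), 35), (np.float64(5.6), 52), (np.float64(5.8), 60)]
t5 0.03 [(np.float64(4.2), 98), (np.float64(4.4), 98), (np.float64(4.6), 90), (np.float64(4.8), 68), (np.float64(5.0), 86), (np.float64(5.2), 39), (np.float64(5.4), 45), (np.float64(5.6), 55), (np.float64(5.8), 78)]
```

The white line peaks at clicks 4.0 (before) and 5.0 (now), so the selector rests at the fifth click. Now I go to the button.

Emit:
carry_out --hand '[0, 0, 0, 0, 0, 0, 0]' --pt "0 21.4 43.3" --pt "0 21.4 43.3" --pt "0 21.4 43.3" --pt "0 21.4 43.3" --pt "0 21.4 43.3" --pt "30 0 0" --pt "0 0 0" --yaw '[0, 0, 0, 0, 0, 0, 0]'

```text
time: 11.32
position: [0.4553, -0.0142, 0.156]
tool_rot: [-0.254, -0.659, -0.255, 0.661]
contact_force: [-0.7, 0.5, 0.2]
grip_width: 0.0001
```

```bash
python3 -c "
from h import *
st();snap('s6.png')"
```

```text
t 11.325 tool click 4.67 r 66.5 off -99.0 z 0.156 pos [ 0.4553 -0.0142  0.156 ] F [-0.7  0.5  0.2] j [-0.03 -0.15 -0.2   1.52 -0.    2.37] tilt [-0.002  0.    -1.   ]
```

View pics/s6.png

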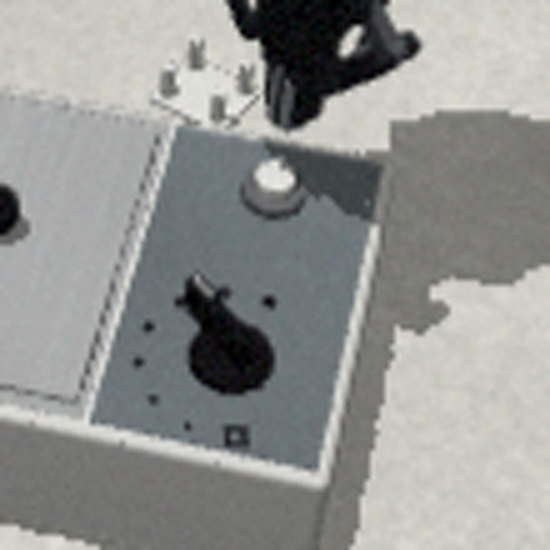

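The fin is visibly at the fifth dot, and the fingers are above the button, which is at (275,180) in the crop. I centre over it, then press in steps while reading the force.

Emit:
carry_out --hand '[0, 0, 0, 0]' --pt "0 -0.5 -4.6" --pt "24 0 0" --pt "10 0 0" --pt "0 0 0" --yaw '[0, 0, 0, 0]'

```text
time: 11.88
position: [0.4596, -0.0094, 0.1232]
tool_rot: [-0.255, -0.659, -0.255, 0.66]
contact_force: [0.2, 0.4, -0.1]
grip_width: -0.0001
```

Emit:
carry_out --hand '[0, 0, 0, 0, 0]' --pt "2 0 0" --pt "2 0 0" --pt "2 0 0" --pt "2 0 0" --pt "0 0 0" --yaw '[0, 0, 0, 0, 0]'

```text
time: 12.5
position: [0.4598, -0.0098, 0.1154]
tool_rot: [0.255, 0.66, 0.255, -0.66]
contact_force: [-0.2, -0.1, 2.9]
grip_width: -0.0003
```

Emit:
carry_out --hand '[0, 0, 0]' --pt "1.5 0 0" --pt "0 0 0" --pt "0 0 0" --yaw '[0, 0, 0]'

```text
time: 12.88
position: [0.4598, -0.0098, 0.114]
tool_rot: [0.255, 0.66, 0.254, -0.66]
contact_force: [0.4, -0.0, 3.4]
grip_width: 0.0002
```

Emit:
carry_out --hand '[0, 0, 0]' --pt "1.5 0 0" --pt "0 0 0" --pt "0 0 0" --yaw '[0, 0, 0]'

```text
time: 13.25
position: [0.4598, -0.0098, 0.1124]
tool_rot: [0.255, 0.66, 0.255, -0.66]
contact_force: [0.5, 0.4, 3.6]
grip_width: 0.0001
```

Emit:
carry_out --hand '[0, 0, 0]' --pt "1 0 0" --pt "0 0 0" --pt "0 0 0" --yaw '[0, 0, 0]'

```text
time: 13.62
position: [0.4598, -0.0098, 0.1113]
tool_rot: [0.255, 0.66, 0.254, -0.66]
contact_force: [0.9, -0.3, 4.7]
grip_width: 0.0001
```

Emit:
carry_out --hand '[0, 0, 0]' --pt "0.7 0 0" --pt "0 0 0" --pt "0 0 0" --yaw '[0, 0, 0]'

```text
time: 14.0
position: [0.4598, -0.0098, 0.111]
tool_rot: [0.255, 0.66, 0.254, -0.66]
contact_force: [-0.9, 0.2, 8.0]
grip_width: -0.0001
```

The force jumped to 8 N with only 0.3 mm of motion, so the button is at its bottom stop. I release it and back away.

Emit:
carry_out --hand '[0, 0, 0, 0, 0, 0, 0, 0, 0]' --pt "-5 0 0" --pt "-15 0 0" --pt "-40 0 0" --pt "-40 0 0" --pt "0 36 33" --pt "0 36 33" --pt "0 36 33" --pt "0 0 0" --pt "0 0 0" --yaw '[0, 0, 0, 0, 0, 0, 0, 0, 0]'

```text
time: 15.12
position: [0.4586, -0.156, 0.2107]
tool_rot: [-0.254, -0.66, -0.255, 0.66]
contact_force: [0.1, -0.6, -0.1]
grip_width: -0.0003
```

```bash
python3 -c "
from h import *
st();snap('s7.png')
t=cv2.cvtColor(optics.camera('top'),cv2.COLOR_RGB2BGR);cv2.imwrite('pics/t7.png',t)
c=cv2.convertScaleAbs(cv2.resize(t[160:300,200:400],None,fx=3.5,fy=3.5,interpolation=cv2.INTER_CUBIC),alpha=1.5)
cv2.imwrite('pics/c7.png',c)"
```

```text
t 15.125 tool click 4.66 r 173.8 off -191.7 z 0.2107 pos [ 0.4586 -0.156   0.2107] F [ 0.1 -0.6 -0.1] j [-0.33 -0.08 -0.03  1.62  0.    2.08] tilt [-0.001  0.001 -1.   ]
```

View pics/c7.png

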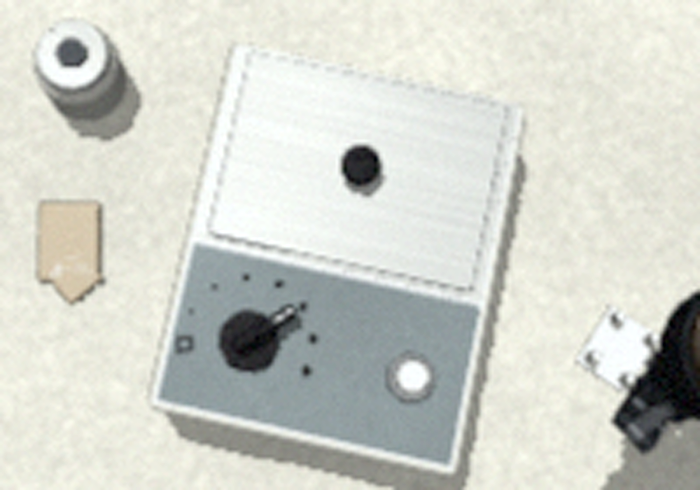

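The fin points at dot 5 (303,306), the lid is in place, and the dispenser, sherd and stand are where they stood. The gripper hangs free at z = 0.21, so I hand in.

```bash
python3 -c "
from cell import manip
print(manip.hand_in())"
```

```text
the job is handed in; nothing more can be done
None
```

The selector rests at the fifth click, the start button has been pressed to its stop and released, and the job is handed in at about 15 s of robot time.

- **Selector:** I pushed the fin clockwise with the closed fingertips. I checked it at click 4, where the white line read 4.0, and then moved it one more detent. It now reads 5.0, and the last top view still shows it at the fifth dot.
- **Button:** The force rose to 4.7 N, then jumped to 8 N with only 0.3 mm more motion, at a tip height of 0.111 m (0.006 m below the cap's rest height). That indicates the bottom stop. I did not measure its return on its own; the last view shows the cap clear of the gripper.
- **Surroundings:** The bath and its lid look unmoved, and so do the dispenser, sherd and stand. I judged this by eye in the last picture. The wrist read about 0 N with the gripper clear above everything.
- **Disagreement:** The first pictures put the fin at about 2.5 clicks, between two rests, although it should start at a rest. I did not find the cause.

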